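Strip the spool from a trimmer head with a left-hand bump knob

ROBOT

A 6-joint arm with a two-finger parallel gripper is mounted at the origin on a cart in front of the work surface, level with it; the furniture and walls round the work are solid. World frame = base frame: x ahead of the robot, y to its left, z up, the work surface at z = 0. Lengths are in m, angles in degrees, forces in N, time in s.
With the tool pointing down it reaches from about 0.3 to 0.75 m from the base axis. Payload 8.5 kg.
Tool frame: the origin (TCP) lies between the finger pads; the fingertips stand env.finger_overhang ahead of it and the grasp point (between the pads) lies 2 mm behind it (env.finger_overhang is the distance from the TCP to the fingertips, in m); z points along the fingers, y is the line along which they close (so a half turn about z gives the same grasp; the last joint's range is limited). The gripper opens to 85 mm and grips with 20 to 120 N. Pads are 22 mm wide; open, the fingers measure 114 mm over their backs; the gripper's body (76 mm by 85 mm) begins 54 mm behind the grasp point. The pads swing forward as they close: fully open they stand 13 mm farther back than shut.
Start: joints at [63.81, 21.807, 74.336, -0, 83.858, -12.336], TCP at [0.132, 0.534, 0.218] pointing down, gripper open.
Joint ranges: [-178.18, 178.18], [-50.72, 133.34], [12.68, 142.11], [-81.47, 261.47], [9.98, 163.14], [-165.26, 165.26]. Speed limits (degrees/s): [136.94, 136.94, 180, 180, 180, 180].

INTERFACE

Orientations are given as a 3x3 rotation matrix whose columns are the frame's x, y, z axes.
In Python, from rig import env gives the robot as it stands. The module is installed in compiled form; this text tells all that it offers.
- The arm moves only by the tool jog_arm, never from a script. Its arguments are lists of equal length, an entry for each row: "hand": the finger opening in m, from 0 to 0.0854; "travel": the shift along the world's x, y, z in m, a list of three; "yaw": the turn about the world's z in rad. A call has exactly 5 rows; each row shifts and turns the commanded pose from where the row before left it; what a row does not reach is not made up. A row lasts 1/8 s, in which the tool goes at most 62.5 mm and 10.7 degrees, less where a joint would pass 70% of its speed; a pose out of reach is approached as far as the arm can. A call is refused whole if a number of a shift passes 0.0625 or a number of a turn 0.188, either way. A call with a gripper value outside its range is refused whole. The fingers move at their own pace and stop on an object; "grip_force" is the grip in N (left out, the last holds). Time passes only in rows, so rows that do not move let the fingers close, or fill a call up. It gives the time, the measured TCP pose, the force, the opening and the grip force at its end, in the units of the state.
- env.observe(): the state, without advancing time (a new reading comes with each control period).
- env.get_image(name): name is "scene" or "top"; returns the picture (480x640x3 uint8, red, green, blue); there is no depth.
- env.calibration(name): a dict with "fx", "fy", "cx", "cy" (pixels), "k1" (the pictures are not rectified: a ray, as slopes to the right and down, at radius r is drawn at 1 + k1 r^2 times it, then the intrinsics apply), "position" and "rotation" of the camera in the world. Camera axes: x right, y down, z forward; pixel columns grow to the right and rows downward; lengths in m; the calibration is good to about 2 mm. A picture is of the moment at which its call begins. calibration takes no time and is no camera call.
- env.close_job(): hands the job in; it is judged then, once.
The state is a dict: "time_s": time; "q": joint angles; "qvel": joint speeds; "joint_efforts": joint torques, N m; "position": TCP position; "tool_rot": TCP orientation; "ft_force": force on the tool from outside, world axes, zero at the start; "wrist_torque": the same for the moment, N m; "grip_width": finger opening in m; "gripper_force": force on a finger pad.
Only numpy, scipy, OpenCV 4.12 (cv2) and the standard library are available. Lean on these libraries where they do the work, as an engineer would, in place of code of your own. Each camera call takes 0.05 s, during which the arm holds its last target. There are 200 camera calls.

TASK

The line spool of the string-trimmer head in the vice has to come out. Unscrew the round black bump knob on top, which has a left-hand thread (it undoes clockwise, seen from above) and is under spring load, letting it climb freely and without forcing or straining its plastic thread, and put it in the round steel parts dish. Then lift the white spool off the post and set it down flat on the worktop, collar up, clear of the vice; leave the other things on the bench where they are.

Things in the scene. Friction and masses are not known exactly. Their poses are not given: they have to be found in the camera images.
- vice: low grey machine vice bolted to the bench (190 x 142 mm, jaws 58 mm high, screw with a T-bar on its -x side reaching 125 mm from the origin), holding the trimmer head, an open black cup 108 mm across from 62 to 92 mm above the bench; none of it can move. Origin on the bench under the head's upright axis, z up
- post_top (a point): top of the head's upright threaded post, 135 mm above the bench on the head's axis; 38 mm across the thread; hidden in the knob at first. Round its foot a spring pushes spool and knob up with about 20 N, falling to about 14 N when they have risen 4.5 mm, where it stops
- knob: bump knob: round black ribbed cap, 54 mm across, 36 mm tall, screwed on the post, stuck by the spring (about 0.5 N m). Origin at the centre of its open underside, z up. Turned clockwise from above it climbs a coarse thread by several mm and is free of the post in less than half a turn. Its plastic thread strips at 30 N between knob and post, in any direction, the spring's push included
- spool: empty white line spool round the post: two flanges 92 mm across (undersides 0 and 21 mm above the origin, the upper 3 mm thick) and on top a round collar, 51 mm across, from 24 to 38 mm, on which the knob bears; bore 41 mm. Origin at the centre of its underside, z up
- dish: round pressed-steel parts dish, loose, 154 mm across the rim, 28 mm high, inner floor 112 mm across and 5 mm above the bench. Origin at the centre of its underside
- wrench: adjustable wrench, 200 x 49 x 13 mm, lying loose on the bench; bystander, origin at the centre of its underside
- screwdriver: screwdriver with a yellow handle, 185 x 24 x 26 mm, lying loose; bystander, origin at the centre of its underside
- tin: small round tin, 70 mm across, 63 mm high, standing loose; bystander, origin at the centre of its underside
There are look-alikes about, which are no part of the job. Several things have the shape of the knob; the one meant has the colours described above.

How it is judged:
By the outcome, as a careful person would: the job done as asked, in the order asked, and still so for the second after the job is handed in, with the robot touching nothing.
It also fails if it takes over 69 s, if anything falls off the work surface, if the arm or the gripper's body presses on something with over 40 N, if the wrist force passes 120 N, or if a joint passes its speed limit or range.

## Working session

There is one attempt and no reset: what is moved stays moved. The work goes in short steps, Python scripts to look and compute and a tool call to move; the robot and the scene stay as the last step left them, time stands still between calls to the robot, and variables do not carry over. Pictures are saved under pics/ and viewed, at most 10 in all, crops included, and the job is handed in when it is done.

Besides the shell and the picture viewer there is one more tool, called after "Call:" by a JSON object that holds its "fn" and its "kwargs". jog_arm: Moves the arm, as the interface text tells. Its arguments: {"type":"object","properties":{"hand":{"type":"array"},"travel":{"type":"array"},"yaw":{"type":"array"},"grip_force":{"type":"number"}},"required":["hand","travel","yaw"]}

```bash
mkdir -p pics
cat > h.py <<'E'
import numpy as np, cv2
from rig import env
def snap(n,f):
    im=env.get_image(n); cv2.imwrite('pics/'+f,im[:,:,::-1]); return im
def px2w(n,u,v,z):
    c=env.calibration(n)
    d=np.array([(u-c['cx'])/c['fx'],(v-c['cy'])/c['fy']]); s=d.copy()
    for _ in range(30): s=d/(1+c['k1']*(s@s))
    r=np.array(c['rotation'])@np.array([s[0],s[1],1]); p=np.array(c['position'])
    return p+r*(z-p[2])/r[2]
def w2px(n,P):
    c=env.calibration(n); q=np.array(c['rotation']).T@(np.array(P)-np.array(c['position'])); s=q[:2]/q[2]
    s=s*(1+c['k1']*(s@s)); return np.array([s[0]*c['fx']+c['cx'],s[1]*c['fy']+c['cy']])
E
python3 - <<'E'
from h import *
a=snap('scene','s0.png');b=snap('top','t0.png')
for n in('scene','top'):
    c=env.calibration(n);print(n,{k:np.round(v,4).tolist() for k,v in c.items()})
o=env.observe();print({k:np.round(v,4).tolist() for k,v in o.items()},env.finger_overhang)
E
```

```text
scene {'fx': 616.8526, 'fy': 616.8526, 'cx': 317.5681, 'cy': 241.4096, 'k1': 0.0052, 'position': [-0.252, -0.5842, 1.2174], 'rotation': [[0.6143, -0.5665, 0.5493], [-0.7891, -0.4461, 0.4223], [0.0058, -0.6929, -0.721]]}
top {'fx': 608.3554, 'fy': 608.3554, 'cx': 328.1953, 'cy': 240.4392, 'k1': -0.0681, 'position': [0.2973, 0.0612, 1.5092], 'rotation': [[-0.0255, -0.9776, 0.2091], [-0.9997, 0.0254, -0.0029], [-0.0025, -0.2091, -0.9779]]}
{'time_s': 0.1, 'q': [63.8113, 21.8383, 74.3795, -0.0005, 83.8591, -12.3356], 'qvel': [-0.0764, -0.031, -0.2224, -0.024, 0.0216, 0.0737], 'joint_efforts': [0.0048, -44.9218, -23.1654, -0.0001, 0.0037, 0.0], 'position': [0.1316, 0.5337, 0.2172], 'tool_rot': [[-0.9709, 0.2394, -0.0006], [0.2394, 0.9709, -0.0012], [0.0003, -0.0013, -1.0]], 'ft_force': [-0.6243, 0.3926, -0.2056], 'wrist_torque': [0.0136, 0.0067, 0.0105], 'gripper_force': 0.0, 'grip_width': 0.0854} 0.017
```

View pics/t0.png

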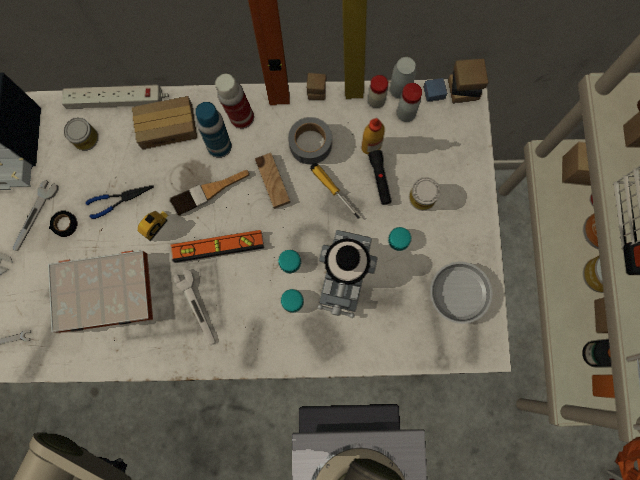

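View pics/s0.png

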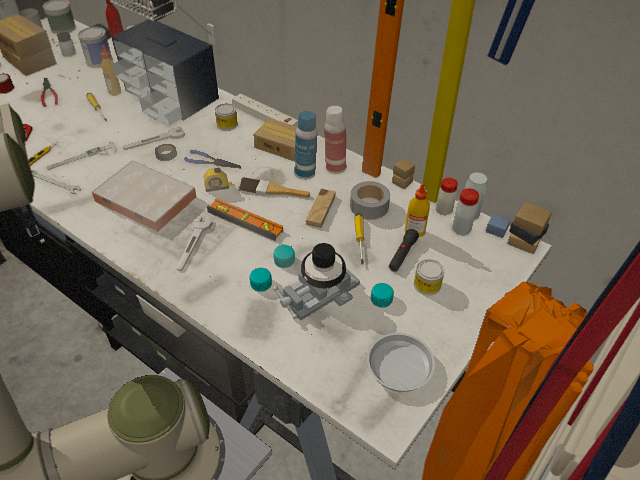

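The top picture shows these knob-shaped things: the black cap on the vice at (347,258), and teal caps at (289,261), (291,300) and (400,238). Only the black one on the white spool in the vice fits the description. The dish is at (461,292), with the tin at (424,193) and the screwdriver at (335,190).

Run:
```python
from h import *
a=cv2.imread('pics/t0.png');b=cv2.imread('pics/s0.png')
ca=cv2.resize(a[210:330,280:420],None,fx=4,fy=4,interpolation=cv2.INTER_CUBIC)
cb=cv2.resize(b[230:330,270:370],None,fx=4,fy=4,interpolation=cv2.INTER_CUBIC)
h=480;c=np.zeros((480,800,3),np.uint8);c[:,:400]=ca[:,80:480];c[:400,400:]=cb
cv2.imwrite('pics/c0.png',c)
for z in(0.14,0.15,0.16,0.17):print(z,px2w('top',347.5,258,z).round(4),px2w('scene',323,251,z).round(4))
print('dish',px2w('top',461,292,.028),px2w('scene',402,362,.028))
for p in((289,261),(291,300),(400,238)):print(px2w('top',*p,.036))
print('tin',px2w('top',424,193,.063),'vice',px2w('top',348,262,.06))
```

```text
0.14 [0.5478 0.0141 0.14  ] [0.5519 0.0171 0.14  ]
0.15 [0.546  0.0144 0.15  ] [0.5444 0.0115 0.15  ]
0.16 [0.5442 0.0148 0.16  ] [0.537  0.0059 0.16  ]
0.17 [0.5423 0.0151 0.17  ] [5.295e-01 3.000e-04 1.700e-01]
dish [ 0.47621777 -0.2655559   0.028     ] [ 0.47461106 -0.26851617  0.028     ]
[0.56309553 0.15457387 0.036     ]
[0.46679574 0.15092478 0.036     ]
[ 0.61384492 -0.12131584  0.036     ]
tin [ 0.72045182 -0.18329972  0.063     ] vice [0.55262072 0.01042869 0.06      ]
```

View pics/c0.png

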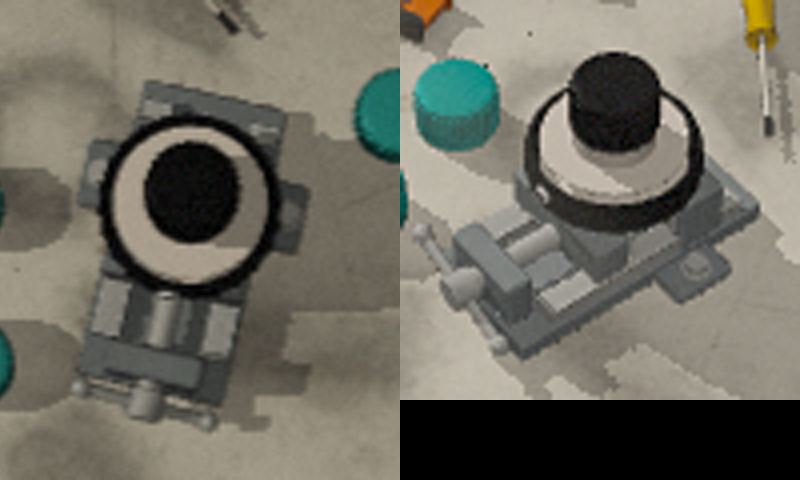

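The crop shows the ribbed black cap, knob centre at top (347,258) and scene (323,251), sitting on the white spool in the vice. The teal caps are look-alikes. Triangulating puts the knob top at z≈0.147 and the axis near (0.547, 0.013). I'll move above it now.

Call:
{"fn": "jog_arm", "kwargs": {"hand": [0.0854,0.0854,0.0854,0.0854,0.0854], "travel": [[0.028,-0.035,0],[0.028,-0.035,0],[0.028,-0.035,0],[0.028,-0.035,0],[0.028,-0.035,0]], "yaw": [0,0,0,0,0], "grip_force": 30}}

```text
time_s: 0.72
position: [0.2723, 0.3577, 0.2176]
tool_rot: [[-0.971, 0.239, -0.0], [0.239, 0.971, -0.0], [0.0, -0.0, -1.0]]
ft_force: [0.1, 0.0, 0.7]
grip_width: 0.0855
gripper_force: 0.0
```

Call:
{"fn": "jog_arm", "kwargs": {"hand": [0.0854,0.0854,0.0854,0.0854,0.0854], "travel": [[0.028,-0.035,0],[0.028,-0.035,0],[0.028,-0.035,0],[0.028,-0.035,0],[0.028,-0.035,0]], "yaw": [0,0,0,0,0]}}

```text
time_s: 1.35
position: [0.4123, 0.1827, 0.2176]
tool_rot: [[-0.971, 0.24, -0.0], [0.24, 0.971, -0.0], [0.0, -0.0, -1.0]]
ft_force: [-0.2, 0.3, 0.2]
grip_width: 0.085
gripper_force: 0.0
```

Call:
{"fn": "jog_arm", "kwargs": {"hand": [0.0854,0.0854,0.0854,0.0854,0.0854], "travel": [[0.028,-0.035,0],[0.028,-0.035,0],[0.028,-0.035,0],[0.028,-0.035,0],[0.024,-0.03,0]], "yaw": [0,0,0,0,0]}}

```text
time_s: 1.98
position: [0.5484, 0.0126, 0.2173]
tool_rot: [[-0.971, 0.24, -0.001], [0.24, 0.971, 0.0], [0.001, -0.0, -1.0]]
ft_force: [1.0, 0.3, 0.7]
grip_width: 0.0855
gripper_force: 0.0
```

Run:
```python
from h import *
# fit cup rim (black ring outside) and knob using initial pictures
print('cup rim',px2w('top',347.5,261.5,.092).round(4))
a=cv2.imread('pics/t0.png').astype(int);b=cv2.imread('pics/s0.png').astype(int)
from scipy.optimize import least_squares
# dark masks -> knob blob
for n,im,(u,v) in(('top',a,(347,258)),('scene',b,(323,255))):
    m=(im.max(2)<60).astype(np.uint8); k,l,s,c=cv2.connectedComponentsWithStats(m,connectivity=4)
    i=l[v,u];print(n,s[i],c[i])
    # silhouette model of knob: fit bbox+centroid
    if n=='top': st=(s[i],c[i])
    else: ss=(s[i],c[i])
def sil(n,x,y,zt):
    t=np.linspace(0,2*np.pi,60);P=[w2px(n,(x+.027*np.cos(q),y+.027*np.sin(q),z)) for q in t for z in(zt,zt-.036)]
    h=cv2.convexHull(np.float32(P));M=cv2.moments(h);return np.array([M['m10']/M['m00'],M['m01']/M['m00']]),M['m00']
f=lambda p:np.r_[sil('top',*p)[0]-st[1],sil('scene',*p)[0]-ss[1]]
r=least_squares(f,[.547,.013,.147],x_scale=.01,diff_step=1e-3);print(r.x,r.fun,sil('top',*r.x)[1],sil('scene',*r.x)[1])
print(np.round(env.observe()['position'],4))
snap('scene','s1.png')
```

```text
cup rim [0.5482 0.0127 0.092 ]
top [336 245  24  26 474] [347.59704641 257.71729958]
scene [311 243  26  25 471] [323.43524416 255.26751592]Traceback (most recent call last):
  File "<stdin>", line 17, in <module>
    return func(*args, **kwargs)
    result = trf(vector_fun.fun, vector_fun.jac, x0, f0, J0, lb, ub, ftol, xtol,
                 gtol, max_nfev, x_scale, loss_function, tr_solver,
                 tr_options.copy(), verbose, callback=callback_wrapped)
    return trf_no_bounds(
        fun, jac, x0, f0, J0, ftol, xtol, gtol, max_nfev, x_scale,
        loss_function, tr_solver, tr_options, verbose, callback=callback)
    f_new = fun(x_new)
    self._update_fun()
    ~~~~~~~~~~~~~~~~^^
    self.f = self.fun_wrapped(xp_copy(self.x))
             ~~~~~~~~~~~~~~~~^^^^^^^^^^^^^^^^^
    return np.atleast_1d(self.fun(x))
                         ~~~~~~~~^^^
    return self.f(x, *self.args, **self.kwargs)
           ~~~~~~^^^^^^^^^^^^^^^^^^^^^^^^^^^^^^
  File "<stdin>", line 16, in <lambda>
  File "<stdin>", line 14, in sil
  File "h.py", line 12, in w2px
    c=env.calibration(n); q=np.array(c['rotation']).T@(np.array(P)-np.array(c['position'])); s=q[:2]/q[2]
ValueError: time passes only in moves, steps and waits
```

```bash
sed -i 's/env\.calibration(n)/C(n)/; s/^def snap/_c={}\ndef C(n):\n    if n not in _c: _c[n]=env.calibration(n)\n    return _c[n]\ndef snap/' h.py
python3 - <<'E'
from h import *
from scipy.optimize import least_squares
st=np.array([347.597,257.717]);ss=np.array([323.435,255.268])
def sil(n,x,y,zt):
    P=[w2px(n,(x+.027*np.cos(q),y+.027*np.sin(q),z)) for q in np.linspace(0,2*np.pi,60) for z in(zt,zt-.036)]
    h=cv2.convexHull(np.float32(P));M=cv2.moments(h);return np.array([M['m10']/M['m00'],M['m01']/M['m00']]),M['m00']
f=lambda p:np.r_[sil('top',*p)[0]-st,sil('scene',*p)[0]-ss]
r=least_squares(f,[.547,.013,.147],x_scale=.01,diff_step=1e-3);print(r.x,r.fun,sil('top',*r.x)[1],sil('scene',*r.x)[1])
im=snap('scene','s1.png')
cv2.imwrite('pics/c1.png',cv2.resize(im[170:320,230:430,::-1],None,fx=4,fy=4,interpolation=cv2.INTER_CUBIC))
E
```

```text
[0.54993278 0.01373222 0.1469784 ] [-0.08257006  0.09391173  0.12698504 -0.02736311] 490.3011553850956 522.6745956321247
```

View pics/c1.png

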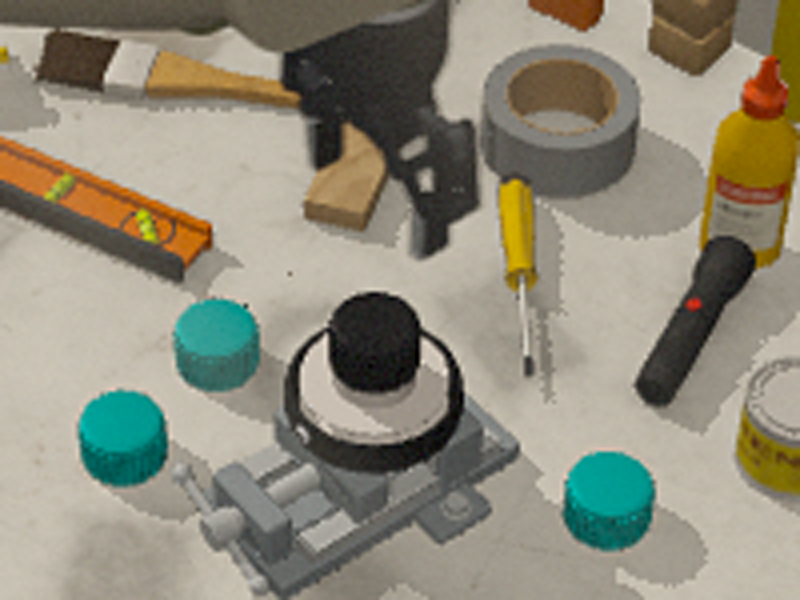

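The gripper is above and straddling the knob, at crop (375,160) with the knob at (375,340). I'll descend, then close gently in small steps.

Call:
{"fn": "jog_arm", "kwargs": {"hand": [0.0854,0.0854,0.0854,0.0854,0.0854], "travel": [[0.001,0.001,-0.03],[0,0,-0.025],[0,0,-0.018],[0,0,-0.013],[0,0,0]], "yaw": [0,0,0,0,0], "grip_force": 20}}

```text
time_s: 2.65
position: [0.5483, 0.0151, 0.1311]
tool_rot: [[-0.971, 0.239, -0.002], [0.239, 0.971, 0.0], [0.002, -0.0, -1.0]]
ft_force: [-0.1, -0.0, 0.3]
grip_width: 0.0855
gripper_force: 0.0
```

Call:
{"fn": "jog_arm", "kwargs": {"hand": [0.064,0.061,0.059,0.058,0.058], "travel": [[0,0,0],[0,0,0],[0,0,0],[0,0,0],[0,0,0]], "yaw": [0,0,0,0,0]}}

```text
time_s: 3.28
position: [0.5487, 0.015, 0.1318]
tool_rot: [[-0.971, 0.239, 0.0], [0.239, 0.971, -0.0], [-0.0, 0.0, -1.0]]
ft_force: [0.7, -0.4, 0.1]
grip_width: 0.058
gripper_force: 0.0
```

Call:
{"fn": "jog_arm", "kwargs": {"hand": [0.057,0.057,0.056,0.056,0.056], "travel": [[0,0,0],[0,0,0],[0,0,0],[0,0,0],[0,0,0]], "yaw": [0,0,0,0,0]}}

```text
time_s: 3.9
position: [0.5487, 0.015, 0.1317]
tool_rot: [[-0.971, 0.239, -0.0], [0.239, 0.971, -0.0], [0.0, -0.0, -1.0]]
ft_force: [0.1, 0.3, -0.2]
grip_width: 0.0562
gripper_force: 0.0
```

Call:
{"fn": "jog_arm", "kwargs": {"hand": [0.055,0.055,0.0545,0.0545,0.0545], "travel": [[0,0,0],[0,0,0],[0,0,0],[0,0,0],[0,0,0]], "yaw": [0,0,0,0,0]}}

```text
time_s: 4.53
position: [0.5487, 0.015, 0.1317]
tool_rot: [[-0.971, 0.239, -0.0], [0.239, 0.971, 0.0], [0.0, 0.0, -1.0]]
ft_force: [-0.1, -0.5, 0.3]
grip_width: 0.0541
gripper_force: 0.0
```

Well centred along the closing direction. Next I'll check the other axis by closing 90° round.

Call:
{"fn": "jog_arm", "kwargs": {"hand": [0.066,0.066,0.066,0.066,0.066], "travel": [[0,0,0],[0,0,0],[0,0,0],[0,0,0],[0,0,0]], "yaw": [0,-0.18,-0.18,-0.18,-0.18]}}

```text
time_s: 5.15
position: [0.5487, 0.015, 0.1317]
tool_rot: [[-0.567, 0.824, -0.0], [0.824, 0.567, 0.0], [0.0, -0.0, -1.0]]
ft_force: [-1.0, 0.5, -0.6]
grip_width: 0.0664
gripper_force: 0.0
```

Call:
{"fn": "jog_arm", "kwargs": {"hand": [0.066,0.066,0.066,0.066,0.066], "travel": [[0,0,0],[0,0,0],[0,0,0],[0,0,0],[0,0,0]], "yaw": [-0.18,-0.18,-0.18,-0.18,-0.13]}}

```text
time_s: 5.78
position: [0.5487, 0.015, 0.1317]
tool_rot: [[0.243, 0.97, -0.0], [0.97, -0.243, -0.0], [-0.0, -0.0, -1.0]]
ft_force: [0.4, 0.3, -0.3]
grip_width: 0.0662
gripper_force: 0.0
```

Call:
{"fn": "jog_arm", "kwargs": {"hand": [0.061,0.059,0.058,0.057,0.057], "travel": [[0,0,0],[0,0,0],[0,0,0],[0,0,0],[0,0,0]], "yaw": [0,0,0,0,0]}}

```text
time_s: 6.4
position: [0.5487, 0.015, 0.1317]
tool_rot: [[0.238, 0.971, -0.0], [0.971, -0.238, -0.0], [-0.0, -0.0, -1.0]]
ft_force: [0.5, -0.2, -1.1]
grip_width: 0.0567
gripper_force: 0.0
```

Call:
{"fn": "jog_arm", "kwargs": {"hand": [0.056,0.056,0.0555,0.0555,0.0555], "travel": [[0,0,0],[0,0,0],[0,0,0],[0,0,0],[0,0,0]], "yaw": [0,0,0,0,0]}}

```text
time_s: 7.02
position: [0.5487, 0.015, 0.1317]
tool_rot: [[0.239, 0.971, 0.0], [0.971, -0.239, -0.0], [-0.0, 0.0, -1.0]]
ft_force: [1.0, 0.2, -1.1]
grip_width: 0.0558
gripper_force: 0.0
```

Call:
{"fn": "jog_arm", "kwargs": {"hand": [0.055,0.055,0.0545,0.0545,0.0545], "travel": [[0,0,0],[0,0,0],[0,0,0],[0,0,0],[0,0,0]], "yaw": [0,0,0,0,0]}}

```text
time_s: 7.65
position: [0.5487, 0.015, 0.1317]
tool_rot: [[0.239, 0.971, 0.0], [0.971, -0.239, -0.0], [-0.0, 0.0, -1.0]]
ft_force: [-0.0, -0.7, 0.6]
grip_width: 0.0545
gripper_force: 0.0
```

Centred on both axes. I'll turn back, grip, and start undoing slowly.

Call:
{"fn": "jog_arm", "kwargs": {"hand": [0.066,0.066,0.066,0.066,0.066], "travel": [[0,0,0],[0,0,0],[0,0,0],[0,0,0],[0,0,0]], "yaw": [0,0.18,0.18,0.18,0.18]}}

```text
time_s: 8.28
position: [0.5487, 0.015, 0.1317]
tool_rot: [[-0.466, 0.885, -0.0], [0.885, 0.466, -0.0], [0.0, -0.0, -1.0]]
ft_force: [-0.3, 0.3, 0.1]
grip_width: 0.0659
gripper_force: 0.0
```

Call:
{"fn": "jog_arm", "kwargs": {"hand": [0.066,0.066,0.066,0.062,0.057], "travel": [[0,0,0],[0,0,0],[0,0,0],[0,0,0],[0,0,0]], "yaw": [0.18,0.18,0.18,0.18,0.13]}}

```text
time_s: 8.9
position: [0.5487, 0.015, 0.1317]
tool_rot: [[-0.972, 0.235, 0.0], [0.235, 0.972, 0.0], [-0.0, 0.0, -1.0]]
ft_force: [-0.4, 0.0, 0.3]
grip_width: 0.0568
gripper_force: 0.0
```

Call:
{"fn": "jog_arm", "kwargs": {"hand": [0.055,0.054,0.053,0.052,0.05], "travel": [[0,0,0],[0,0,0],[0,0,0],[0,0,0],[0,0,0]], "yaw": [0,0,0,0,0], "grip_force": 40}}

```text
time_s: 9.52
position: [0.5487, 0.015, 0.1317]
tool_rot: [[-0.971, 0.24, 0.0], [0.24, 0.971, 0.0], [-0.0, 0.0, -1.0]]
ft_force: [-0.0, -0.1, 0.2]
grip_width: 0.0501
gripper_force: 0.0
```

The fingers reached 50 mm without touching anything, so something is off. I'll look.

Run:
```python
from h import *
im=snap('scene','s2.png');t=snap('top','t2.png')
o=np.hstack([cv2.resize(x,(400,400),interpolation=cv2.INTER_CUBIC) for x in(im[200:300,275:375,::-1],t[210:310,300:400,::-1])])
cv2.imwrite('pics/c2.png',o)
print({k:np.round(v,3).tolist() for k,v in env.observe().items()})
```

```text
{'time_s': 9.625, 'q': [-10.797, 26.127, 82.467, -0.001, 71.403, -86.93], 'qvel': [-0.068, 0.07, 0.089, 0.034, -0.02, -0.054], 'joint_efforts': [0.001, -46.24, -20.532, -0.0, 0.0, 0.004], 'position': [0.549, 0.015, 0.132], 'tool_rot': [[-0.971, 0.24, 0.0], [0.24, 0.971, -0.0], [-0.0, -0.0, -1.0]], 'ft_force': [-0.269, 0.07, -0.432], 'wrist_torque': [0.017, 0.039, -0.008], 'gripper_force': 0.0, 'grip_width': 0.05}
```

View pics/c2.png

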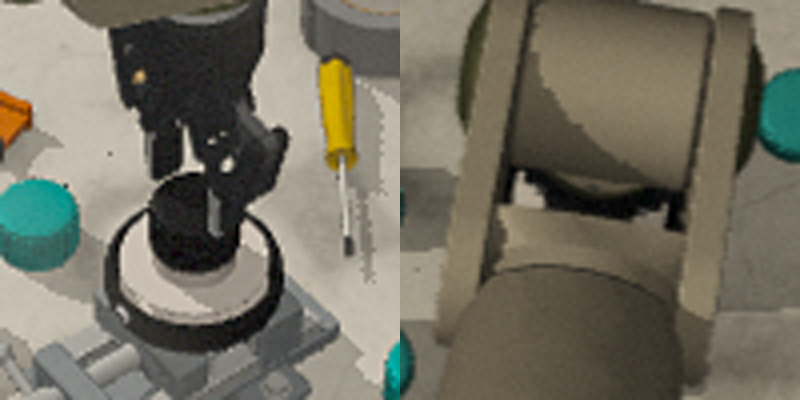

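Run:
```python
from h import *
def cr(P):return ((w2px('scene',P)-[275,200])*4).round(0)
a=np.array([.239,.971])
for z in(.115,.123,.131,.147):
  print(z,cr([.5487,.015,z]),'near',[cr([*(np.array([.5487,.015])-a*d+np.array([-.971,.239])*s),z]).tolist() for d in(.025,) for s in(-.011,0,.011)])
print('knob top by fit',cr([.5499,.0137,.147]),cr([.5499,.0137,.111]))
```

```text
0.115 [191. 237.] near [[231.0, 253.0], [217.0, 261.0], [203.0, 270.0]]
0.123 [191. 228.] near [[232.0, 244.0], [217.0, 252.0], [203.0, 261.0]]
0.131 [191. 219.] near [[232.0, 235.0], [218.0, 243.0], [203.0, 252.0]]
0.147 [192. 201.] near [[233.0, 217.0], [218.0, 225.0], [204.0, 234.0]]
knob top by fit [195. 200.] [194. 241.]
```

Run:
```python
import cv2
im=cv2.imread('pics/s2.png');cv2.imwrite('pics/c3.png',cv2.resize(cv2.convertScaleAbs(im[225:285,290:370],alpha=2.2,beta=15),None,fx=10,fy=10,interpolation=cv2.INTER_CUBIC))
```

```text
(no output)
```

View pics/c3.png

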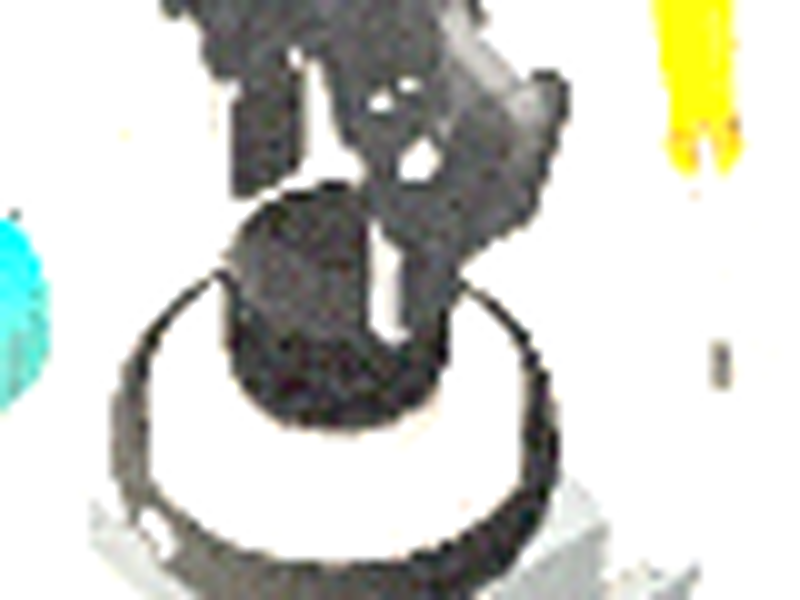

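Run:
```python
from h import *
a=np.array([.239,.971]);b=np.array([-.971,.239])
print('c1: near tip seen (337.5,233.75), far (311.5,211)')
for z in(.2,.215,.23,.24):
  print(z,[w2px('scene',[*(np.array([.5484,.0126])+a*d+b*s),z]).round(1).tolist() for d in(-.043,-.052,.043) for s in(-.011,.011)])
```

```text
c1: near tip seen (337.5,233.75), far (311.5,211)
0.2 [[339.5, 243.5], [332.0, 247.9], [342.0, 245.8], [334.5, 250.2], [316.2, 222.7], [308.8, 226.8]]
0.215 [[339.7, 239.0], [332.2, 243.3], [342.2, 241.2], [334.7, 245.6], [316.2, 218.1], [308.8, 222.2]]
0.23 [[339.9, 234.3], [332.3, 238.6], [342.5, 236.6], [334.9, 240.9], [316.2, 213.5], [308.7, 217.5]]
0.24 [[340.1, 231.2], [332.4, 235.5], [342.6, 233.4], [335.0, 237.8], [316.3, 210.3], [308.7, 214.4]]
```

The picture shows both fingertips just at the knob's top (far tip c3 (255,195), near tip (385,338)), about 25 mm higher than the nominal overhang suggests. I'll open, go 20 mm lower, and close gently.

Call:
{"fn": "jog_arm", "kwargs": {"hand": [0.07,0.07,0.07,0.07,0.07], "travel": [[0,0,0],[0,0,0],[0,0,0],[0,0,-0.007],[0,0,0]], "yaw": [0,0,0,0,0], "grip_force": 20}}

```text
time_s: 10.25
position: [0.5483, 0.015, 0.124]
tool_rot: [[-0.971, 0.239, -0.001], [0.239, 0.971, 0.0], [0.001, -0.0, -1.0]]
ft_force: [-0.5, 0.5, 0.5]
grip_width: 0.0703
gripper_force: 0.0
```

Call:
{"fn": "jog_arm", "kwargs": {"hand": [0.07,0.07,0.07,0.065,0.062], "travel": [[0,0,-0.005],[0,0,-0.005],[0,0,-0.003],[0,0,0],[0,0,0]], "yaw": [0,0,0,0,0]}}

```text
time_s: 10.88
position: [0.5488, 0.015, 0.1118]
tool_rot: [[-0.971, 0.239, 0.0], [0.239, 0.971, -0.0], [-0.0, 0.0, -1.0]]
ft_force: [0.4, -0.3, 1.0]
grip_width: 0.0617
gripper_force: 0.0
```

Call:
{"fn": "jog_arm", "kwargs": {"hand": [0.06,0.059,0.058,0.057,0.057], "travel": [[0,0,0],[0,0,0],[0,0,0],[0,0,0],[0,0,0]], "yaw": [0,0,0,0,0]}}

```text
time_s: 11.5
position: [0.5489, 0.0154, 0.112]
tool_rot: [[-0.971, 0.239, 0.001], [0.239, 0.971, 0.001], [-0.001, 0.001, -1.0]]
ft_force: [-0.0, 5.9, 3.8]
grip_width: 0.0568
gripper_force: 2.6
```

Run:
```python
from h import *
im=snap('scene','s3.png')
cv2.imwrite('pics/c4.png',cv2.resize(cv2.convertScaleAbs(im[225:285,290:370,::-1],alpha=2.2,beta=15),None,fx=10,fy=10,interpolation=cv2.INTER_CUBIC))
```

```text
(no output)
```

View pics/c4.png

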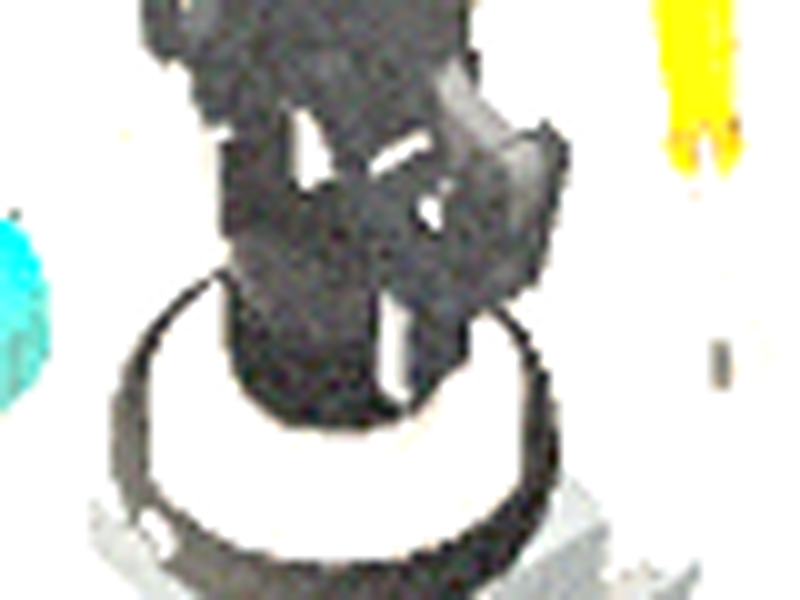

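The finger is now alongside the knob (near pad c4 (390,340–400)). The +y finger touched first, so I'll back off, shift 1.5 mm toward +y, drop 4 mm and close again.

Call:
{"fn": "jog_arm", "kwargs": {"hand": [0.062,0.062,0.06,0.058,0.057], "travel": [[0,0,0],[0,0.0015,-0.004],[0,0,0],[0,0,0],[0,0,0]], "yaw": [0,0,0,0,0]}}

```text
time_s: 12.18
position: [0.5487, 0.0164, 0.1077]
tool_rot: [[-0.971, 0.239, -0.0], [0.239, 0.971, -0.0], [0.0, -0.0, -1.0]]
ft_force: [0.2, -0.0, -1.1]
grip_width: 0.0571
gripper_force: 0.0
```

Call:
{"fn": "jog_arm", "kwargs": {"hand": [0.056,0.056,0.0555,0.055,0.055], "travel": [[0,0,0],[0,0,0],[0,0,0],[0,0,0],[0,0,0]], "yaw": [0,0,0,0,0]}}

```text
time_s: 12.8
position: [0.5487, 0.0164, 0.1079]
tool_rot: [[-0.971, 0.239, 0.0], [0.239, 0.971, -0.0], [-0.0, -0.0, -1.0]]
ft_force: [-1.7, -1.2, 3.2]
grip_width: 0.0553
gripper_force: 11.9
```

Call:
{"fn": "jog_arm", "kwargs": {"hand": [0.066,0.068,0.068,0.068,0.068], "travel": [[0,0,0],[0,0,0],[0,0,0],[0,0,0],[0,0,0]], "yaw": [0,0,-0.18,-0.18,-0.18]}}

```text
time_s: 13.42
position: [0.5487, 0.0166, 0.1076]
tool_rot: [[-0.705, 0.709, -0.0], [0.709, 0.705, 0.0], [0.0, 0.0, -1.0]]
ft_force: [-0.2, -0.7, -0.9]
grip_width: 0.0682
gripper_force: 0.0
```

Call:
{"fn": "jog_arm", "kwargs": {"hand": [0.068,0.068,0.068,0.068,0.068], "travel": [[0,0,0],[0,0,0],[0,0,0],[0,0,0],[0,0,0]], "yaw": [-0.18,-0.18,-0.18,-0.18,-0.18]}}

```text
time_s: 14.05
position: [0.5487, 0.0166, 0.1076]
tool_rot: [[0.117, 0.993, -0.0], [0.993, -0.117, 0.0], [0.0, -0.0, -1.0]]
ft_force: [0.4, -0.3, 0.6]
grip_width: 0.0681
gripper_force: 0.0
```

Call:
{"fn": "jog_arm", "kwargs": {"hand": [0.064,0.061,0.06,0.0595,0.059], "travel": [[0,0,0],[0,0,0],[0,0,0],[0,0,0],[0,0,0]], "yaw": [-0.13,0,0,0,0]}}

```text
time_s: 14.68
position: [0.5487, 0.0165, 0.1077]
tool_rot: [[0.238, 0.971, 0.0], [0.971, -0.238, -0.0], [0.0, 0.0, -1.0]]
ft_force: [-0.1, -0.3, -0.1]
grip_width: 0.0591
gripper_force: 0.0
```

Call:
{"fn": "jog_arm", "kwargs": {"hand": [0.058,0.0575,0.057,0.057,0.057], "travel": [[0,0,0],[0,0,0],[0,0,0],[0,0,0],[0,0,0]], "yaw": [0,0,0,0,0]}}

```text
time_s: 15.3
position: [0.5493, 0.0163, 0.108]
tool_rot: [[0.239, 0.971, 0.002], [0.971, -0.239, -0.0], [0.0, 0.002, -1.0]]
ft_force: [4.5, -0.2, 2.1]
grip_width: 0.0572
gripper_force: 2.6
```

Call:
{"fn": "jog_arm", "kwargs": {"hand": [0.059,0.058,0.057,0.0565,0.056], "travel": [[0.0013,0,0],[0,0,0],[0,0,0],[0,0,0],[0,0,0]], "yaw": [0,0,0,0,0]}}

```text
time_s: 15.92
position: [0.55, 0.0164, 0.1077]
tool_rot: [[0.239, 0.971, -0.0], [0.971, -0.239, -0.0], [-0.0, -0.0, -1.0]]
ft_force: [0.4, -1.0, -0.3]
grip_width: 0.0556
gripper_force: 0.5
```

Call:
{"fn": "jog_arm", "kwargs": {"hand": [0.0555,0.0555,0.055,0.055,0.055], "travel": [[0,0,0],[0,0,0],[0,0,0],[0,0,0],[0,0,0]], "yaw": [0,0,0,0,0]}}

```text
time_s: 16.55
position: [0.5503, 0.0164, 0.1079]
tool_rot: [[0.239, 0.971, 0.001], [0.971, -0.239, -0.0], [0.0, 0.001, -1.0]]
ft_force: [4.0, -1.6, 0.7]
grip_width: 0.0552
gripper_force: 2.1
```

Call:
{"fn": "jog_arm", "kwargs": {"hand": [0.064,0.066,0.066,0.066,0.066], "travel": [[0,0,0],[0.0003,0,0],[0,0,0],[0,0,0],[0,0,0]], "yaw": [0,0,0.18,0.18,0.18]}}

```text
time_s: 17.18
position: [0.5498, 0.0166, 0.1075]
tool_rot: [[-0.3, 0.954, -0.001], [0.954, 0.3, 0.0], [0.001, -0.001, -1.0]]
ft_force: [0.7, -0.3, -0.3]
grip_width: 0.0662
gripper_force: 0.0
```

Call:
{"fn": "jog_arm", "kwargs": {"hand": [0.066,0.066,0.064,0.06,0.057], "travel": [[0,0,0],[0,0,0],[0,0,0],[0,0,0],[0,0,0]], "yaw": [0.18,0.18,0.18,0,0]}}

```text
time_s: 17.8
position: [0.5501, 0.0166, 0.1077]
tool_rot: [[-0.742, 0.671, -0.0], [0.671, 0.742, 0.0], [0.0, -0.0, -1.0]]
ft_force: [-0.0, -1.1, -0.8]
grip_width: 0.0571
gripper_force: 0.0
```

Call:
{"fn": "jog_arm", "kwargs": {"hand": [0.0555,0.0545,0.053,0.05,0.05], "travel": [[0,0,0],[0,0,0],[0,0,0],[0,0,0],[0,0,0]], "yaw": [0,0,0,0,0], "grip_force": 45}}

```text
time_s: 18.42
position: [0.5502, 0.0164, 0.1081]
tool_rot: [[-0.744, 0.668, -0.0], [0.668, 0.744, -0.0], [-0.0, -0.0, -1.0]]
ft_force: [-3.1, -1.4, 4.9]
grip_width: 0.0531
gripper_force: 46.0
```

Gripped at 46 N with little side load. Now the first small turn clockwise.

Call:
{"fn": "jog_arm", "kwargs": {"hand": [0.05,0.05,0.05,0.05,0.05], "travel": [[0,0,0],[0,0,0],[0,0,0],[0,0,0],[0,0,0]], "yaw": [-0.08,-0.08,-0.08,0,0]}}

```text
time_s: 19.05
position: [0.5513, 0.0162, 0.109]
tool_rot: [[-0.563, 0.826, 0.003], [0.826, 0.563, -0.001], [-0.002, 0.002, -1.0]]
ft_force: [-0.3, -1.8, 10.4]
grip_width: 0.0531
gripper_force: 46.0
```

Run:
```python
from rig import env
import numpy as np
o=env.observe();print(np.round(o['ft_force'],1),np.round(o['wrist_torque'],2),np.round(o['q'],1),np.round(o['position'],4))
```

```text
[-0.3 -1.8 10.4] [-0.28  0.26 -0.13] [-10.6  27.7  83.9  -0.   68.1 -44.9] [0.5513 0.0162 0.109 ]
```

Call:
{"fn": "jog_arm", "kwargs": {"hand": [0.05,0.05,0.05,0.05,0.05], "travel": [[0,0,0.0004],[0,0,0.0004],[0,0,0.0004],[0,0,0.0003],[0,0,0]], "yaw": [-0.1,-0.1,-0.1,-0.1,0]}}

```text
time_s: 19.68
position: [0.5516, 0.016, 0.1108]
tool_rot: [[-0.196, 0.981, 0.004], [0.981, 0.196, -0.001], [-0.002, 0.004, -1.0]]
ft_force: [-0.7, -1.6, 10.4]
grip_width: 0.0534
gripper_force: 46.2
```

Run:
```python
from rig import env
import numpy as np
o=env.observe();print(np.round(o['ft_force'],1),np.round(o['wrist_torque'],2),np.round(o['q'],1),np.round(o['position'],4))
```

```text
[-0.7 -1.6 10.4] [-0.23  0.25 -0.15] [-10.6  27.6  83.8  -0.   68.3 -21.9] [0.5516 0.016  0.1108]
```

Call:
{"fn": "jog_arm", "kwargs": {"hand": [0.05,0.05,0.05,0.05,0.05], "travel": [[0,0,0.0005],[0,0,0.0005],[0,0,0.0005],[0,0,0.0005],[0,0,0]], "yaw": [-0.12,-0.12,-0.12,-0.12,0]}}

```text
time_s: 20.3
position: [0.5507, 0.0165, 0.1115]
tool_rot: [[0.277, 0.961, 0.001], [0.961, -0.277, 0.0], [0.0, 0.001, -1.0]]
ft_force: [-0.3, 0.6, 3.0]
grip_width: 0.0531
gripper_force: 46.7
```

Call:
{"fn": "jog_arm", "kwargs": {"hand": [0.05,0.05,0.05,0.05,0.05], "travel": [[0,0,0.0005],[0,0,0.0005],[0,0,0.0005],[0,0,0.0005],[0,0,0]], "yaw": [-0.12,-0.12,-0.12,-0.12,0]}}

```text
time_s: 20.92
position: [0.5508, 0.0165, 0.1137]
tool_rot: [[0.688, 0.726, 0.002], [0.726, -0.688, -0.0], [0.001, 0.001, -1.0]]
ft_force: [0.7, -0.6, 7.3]
grip_width: 0.0529
gripper_force: 46.9
```

Call:
{"fn": "jog_arm", "kwargs": {"hand": [0.05,0.05,0.05,0.05,0.05], "travel": [[0,0,0.0005],[0,0,0.0005],[0,0,0.0005],[0,0,0.0005],[0,0,0]], "yaw": [-0.12,-0.12,-0.12,-0.12,0]}}

```text
time_s: 21.55
position: [0.5509, 0.0164, 0.1159]
tool_rot: [[0.945, 0.327, 0.002], [0.327, -0.945, -0.0], [0.002, 0.001, -1.0]]
ft_force: [-0.5, 0.5, 7.9]
grip_width: 0.0532
gripper_force: 47.1
```

Call:
{"fn": "jog_arm", "kwargs": {"hand": [0.05,0.05,0.05,0.05,0.05], "travel": [[0,0,0.0005],[0,0,0.0005],[0,0,0.0005],[0,0,0.0005],[0,0,0]], "yaw": [-0.12,-0.12,-0.12,-0.12,0]}}

```text
time_s: 22.18
position: [0.5511, 0.0163, 0.1181]
tool_rot: [[0.989, -0.147, 0.003], [-0.147, -0.989, -0.001], [0.003, 0.0, -1.0]]
ft_force: [0.5, -0.3, 8.5]
grip_width: 0.0532
gripper_force: 47.2
```

Call:
{"fn": "jog_arm", "kwargs": {"hand": [0.05,0.05,0.05,0.05,0.05], "travel": [[0,0,0.0006],[0,0,0.0006],[0,0,0.0006],[0,0,0.0006],[0,0,0]], "yaw": [-0.12,-0.12,-0.12,-0.12,0]}}

```text
time_s: 22.8
position: [0.551, 0.0162, 0.1205]
tool_rot: [[0.81, -0.587, 0.002], [-0.587, -0.81, -0.001], [0.002, -0.001, -1.0]]
ft_force: [0.7, -0.2, 8.4]
grip_width: 0.0531
gripper_force: 47.2
```

Call:
{"fn": "jog_arm", "kwargs": {"hand": [0.05,0.05,0.05,0.05,0.05], "travel": [[0,0,0.0006],[0,0,0.0006],[0,0,0.0006],[0,0,0],[0,0,0]], "yaw": [-0.12,-0.12,-0.12,0,0]}}

```text
time_s: 23.42
position: [0.5509, 0.0163, 0.1221]
tool_rot: [[0.552, -0.834, 0.002], [-0.834, -0.552, -0.0], [0.001, -0.001, -1.0]]
ft_force: [-0.4, -0.6, 8.2]
grip_width: 0.0529
gripper_force: 47.1
```

Over half a turn has been made. I'll test freedom with a small 0.6 mm lift.

Call:
{"fn": "jog_arm", "kwargs": {"hand": [0.05,0.05,0.05,0.05,0.05], "travel": [[0,0,0.0003],[0,0,0.0003],[0,0,0],[0,0,0],[0,0,0]], "yaw": [0,0,0,0,0]}}

```text
time_s: 24.05
position: [0.5507, 0.0163, 0.1222]
tool_rot: [[0.549, -0.836, 0.001], [-0.836, -0.549, -0.0], [0.001, -0.001, -1.0]]
ft_force: [2.1, -0.9, 4.4]
grip_width: 0.0531
gripper_force: 47.0
```

Run:
```python
from h import *
o=env.observe();print(np.round(o['ft_force'],1),np.round(o['wrist_torque'],2),np.round(o['q'],1),np.round(o['position'],4))
im=snap('scene','s4.png')
cv2.imwrite('pics/c5.png',cv2.resize(cv2.convertScaleAbs(im[225:285,290:370,::-1],alpha=2,beta=15),None,fx=10,fy=10,interpolation=cv2.INTER_CUBIC))
```

```text
[ 2.1 -0.9  4.4] [-0.28 -0.42  0.04] [-10.6  26.9  82.9  -0.   70.1 136.1] [0.5507 0.0163 0.1222]
```

View pics/c5.png

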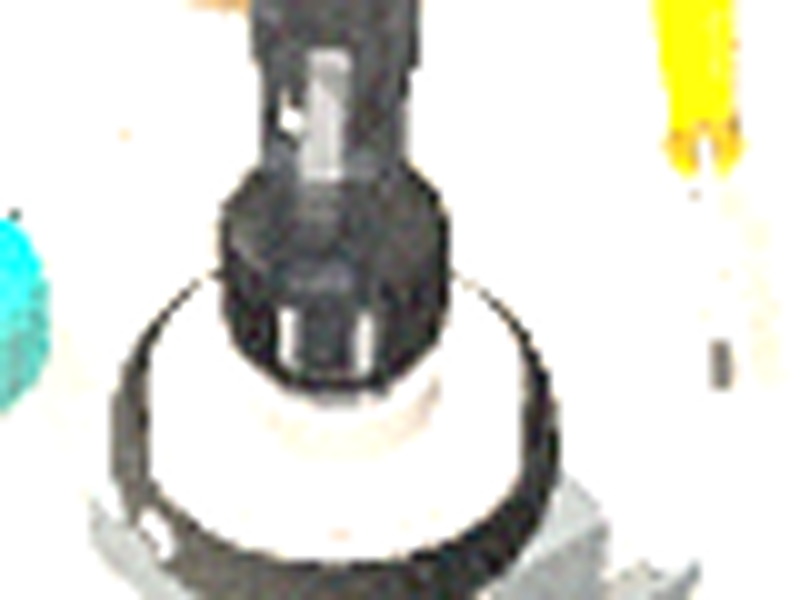

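The knob has clearly risen (its bottom edge moved from c4 y≈430 to c5 y≈395) but the thread still holds. I'll keep turning.

Call:
{"fn": "jog_arm", "kwargs": {"hand": [0.05,0.05,0.05,0.05,0.05], "travel": [[0,0,0.0003],[0,0,0.0005],[0,0,0.0005],[0,0,0],[0,0,0]], "yaw": [-0.12,-0.12,-0.12,0,0]}}

```text
time_s: 24.72
position: [0.5502, 0.0165, 0.1238]
tool_rot: [[0.219, -0.976, 0.0], [-0.976, -0.219, -0.0], [0.0, -0.0, -1.0]]
ft_force: [-0.1, -1.5, 8.4]
grip_width: 0.0531
gripper_force: 47.3
```

Call:
{"fn": "jog_arm", "kwargs": {"hand": [0.05,0.05,0.05,0.05,0.05], "travel": [[0,0,0.0003],[0,0,0.0003],[0,0,0.0003],[0,0,0],[0,0,0]], "yaw": [-0.06,0,0,0,0]}}

```text
time_s: 25.35
position: [0.5503, 0.0164, 0.1242]
tool_rot: [[0.16, -0.987, -0.0], [-0.987, -0.16, -0.0], [0.0, 0.0, -1.0]]
ft_force: [1.2, -1.8, 4.7]
grip_width: 0.053
gripper_force: 46.9
```

Still engaged, and joint 6 is near its limit. I'll release, swing back and regrip.

Call:
{"fn": "jog_arm", "kwargs": {"hand": [0.06,0.066,0.068,0.068,0.068], "travel": [[0,0,0],[0,0,0],[0,0,0],[0,0,0],[0,0,0]], "yaw": [0,0,0.18,0.18,0.18]}}

```text
time_s: 25.98
position: [0.5499, 0.0167, 0.1238]
tool_rot: [[0.649, -0.761, -0.001], [-0.761, -0.649, 0.0], [-0.001, 0.001, -1.0]]
ft_force: [-0.2, 0.3, -0.3]
grip_width: 0.0676
gripper_force: 0.0
```

Call:
{"fn": "jog_arm", "kwargs": {"hand": [0.068,0.068,0.068,0.068,0.068], "travel": [[0,0,0],[0,0,0],[0,0,0],[0,0,0],[0,0,0]], "yaw": [0.18,0.18,0.18,0.18,0.18]}}

```text
time_s: 26.6
position: [0.5499, 0.0167, 0.1238]
tool_rot: [[0.999, 0.036, -0.001], [0.036, -0.999, 0.0], [-0.001, -0.001, -1.0]]
ft_force: [0.3, 0.9, -0.6]
grip_width: 0.0679
gripper_force: 0.0
```

Call:
{"fn": "jog_arm", "kwargs": {"hand": [0.068,0.064,0.06,0.056,0.055], "travel": [[0,0,0],[0,0,0],[0,0,0],[0,0,0],[0,0,0]], "yaw": [0.18,0.18,0.18,0,0]}}

```text
time_s: 27.22
position: [0.5501, 0.0166, 0.124]
tool_rot: [[0.844, 0.537, -0.001], [0.537, -0.844, 0.0], [-0.0, -0.001, -1.0]]
ft_force: [0.4, 0.9, 0.8]
grip_width: 0.0548
gripper_force: 0.2
```

Call:
{"fn": "jog_arm", "kwargs": {"hand": [0.054,0.052,0.05,0.05,0.05], "travel": [[0,0,0],[0,0,0],[0,0,0],[0,0,0],[0,0,0]], "yaw": [0,0,0,0,0]}}

```text
time_s: 27.85
position: [0.5504, 0.0164, 0.1244]
tool_rot: [[0.842, 0.539, 0.0], [0.539, -0.842, -0.0], [0.0, 0.0, -1.0]]
ft_force: [-0.2, -0.8, 3.9]
grip_width: 0.0525
gripper_force: 48.2
```

Call:
{"fn": "jog_arm", "kwargs": {"hand": [0.05,0.05,0.05,0.05,0.05], "travel": [[0,0,0.0003],[0,0,0.0005],[0,0,0.0005],[0,0,0.0005],[0,0,0]], "yaw": [-0.12,-0.12,-0.12,-0.12,0]}}

```text
time_s: 28.48
position: [0.5501, 0.0165, 0.1257]
tool_rot: [[0.996, 0.091, -0.001], [0.091, -0.996, 0.0], [-0.001, -0.0, -1.0]]
ft_force: [0.4, -0.4, -0.6]
grip_width: 0.0524
gripper_force: 47.8
```

Call:
{"fn": "jog_arm", "kwargs": {"hand": [0.05,0.05,0.05,0.05,0.05], "travel": [[0,0,0.0003],[0,0,0.0003],[0,0,0.0002],[0,0,0],[0,0,0]], "yaw": [0,0,0,0,0]}}

```text
time_s: 29.1
position: [0.5503, 0.0165, 0.1268]
tool_rot: [[0.996, 0.09, -0.0], [0.09, -0.996, -0.0], [-0.0, 0.0, -1.0]]
ft_force: [-0.4, 0.8, -0.4]
grip_width: 0.0524
gripper_force: 47.8
```

Force is near zero and it lifts freely, so the knob is free. I'll lift gently, then carry it to the dish.

Call:
{"fn": "jog_arm", "kwargs": {"hand": [0.05,0.05,0.05,0.05,0.05], "travel": [[0,0,0.001],[0,0,0.002],[0,0,0.004],[0,0,0.008],[0,0,0.012]], "yaw": [0,0,0,0,0]}}

```text
time_s: 29.72
position: [0.5502, 0.0165, 0.1545]
tool_rot: [[0.996, 0.09, -0.0], [0.09, -0.996, 0.0], [-0.0, -0.0, -1.0]]
ft_force: [0.5, 0.2, 0.2]
grip_width: 0.0528
gripper_force: 47.8
```

Call:
{"fn": "jog_arm", "kwargs": {"hand": [0.05,0.05,0.05,0.05,0.05], "travel": [[0,0,0.015],[0,-0.01,0.015],[-0.005,-0.03,0],[-0.01,-0.04,0],[-0.012,-0.05,0]], "yaw": [0,0,0,0,0]}}

```text
time_s: 30.35
position: [0.523, -0.115, 0.1846]
tool_rot: [[0.996, 0.091, 0.001], [0.091, -0.996, -0.0], [0.001, 0.001, -1.0]]
ft_force: [-0.1, -0.8, -0.9]
grip_width: 0.0524
gripper_force: 47.8
```

Call:
{"fn": "jog_arm", "kwargs": {"hand": [0.05,0.05,0.05,0.05,0.05], "travel": [[-0.014,-0.05,0],[-0.014,-0.05,0],[-0.012,-0.035,0],[-0.006,-0.015,-0.02],[0,0,-0.03]], "yaw": [0,0,0,0,0]}}

```text
time_s: 30.98
position: [0.477, -0.2659, 0.1345]
tool_rot: [[0.996, 0.087, 0.002], [0.087, -0.996, -0.002], [0.002, 0.002, -1.0]]
ft_force: [0.4, 0.2, -0.8]
grip_width: 0.0527
gripper_force: 47.8
```

Run:
```python
from h import *
print(np.round(env.observe()['position'],4),env.observe()['ft_force'])
s=snap('scene','s5.png');t=snap('top','t5.png')
cv2.imwrite('pics/c6.png',np.hstack([cv2.resize(s[230:410,290:470,::-1],(400,400)),cv2.resize(t[200:350,310:460,::-1],(400,400))]))
```

```text
[ 0.477  -0.2659  0.1345] [ 0.39682227  0.24515832 -0.82921908]
```

View pics/c6.png

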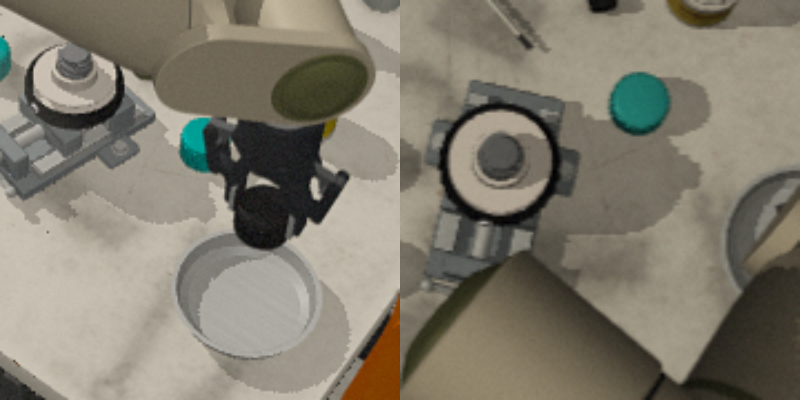

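The knob is held over the dish (knob at c6 left (262,215), dish centre (250,300)), and the post and spool are bare at (75,60). I'll lower it in.

Call:
{"fn": "jog_arm", "kwargs": {"hand": [0.05,0.05,0.05,0.05,0.05], "travel": [[0,0,-0.03],[0,0,-0.03],[0,0,-0.02],[0,0,-0.012],[0,0,-0.008]], "yaw": [0,0,0,0,0]}}

```text
time_s: 31.7
position: [0.4777, -0.2639, 0.0343]
tool_rot: [[0.996, 0.09, 0.001], [0.09, -0.996, -0.001], [0.001, 0.001, -1.0]]
ft_force: [-0.1, -0.3, 0.0]
grip_width: 0.0526
gripper_force: 47.8
```

Call:
{"fn": "jog_arm", "kwargs": {"hand": [0.05,0.05,0.05,0.05,0.05], "travel": [[0,0,-0.005],[0,0,-0.004],[0,0,-0.003],[0,0,-0.002],[0,0,0]], "yaw": [0,0,0,0,0]}}

```text
time_s: 32.33
position: [0.4773, -0.2635, 0.0198]
tool_rot: [[0.996, 0.09, -0.0], [0.09, -0.996, 0.0], [-0.0, -0.0, -1.0]]
ft_force: [0.1, 0.4, -0.7]
grip_width: 0.0528
gripper_force: 47.8
```

Call:
{"fn": "jog_arm", "kwargs": {"hand": [0.05,0.05,0.05,0.05,0.05], "travel": [[0,0,-0.003],[0,0,-0.002],[0,0,-0.001],[0,0,0],[0,0,0]], "yaw": [0,0,0,0,0]}}

```text
time_s: 32.95
position: [0.4773, -0.2635, 0.0139]
tool_rot: [[0.996, 0.09, 0.0], [0.09, -0.996, -0.0], [0.0, 0.0, -1.0]]
ft_force: [-0.0, -0.4, -1.0]
grip_width: 0.0523
gripper_force: 47.8
```

Call:
{"fn": "jog_arm", "kwargs": {"hand": [0.05,0.05,0.05,0.05,0.05], "travel": [[0,0,-0.0015],[0,0,-0.0015],[0,0,-0.001],[0,0,0],[0,0,0]], "yaw": [0,0,0,0,0]}}

```text
time_s: 33.58
position: [0.4773, -0.2635, 0.0098]
tool_rot: [[0.996, 0.09, -0.0], [0.09, -0.996, 0.0], [-0.0, -0.0, -1.0]]
ft_force: [0.4, -0.2, -0.9]
grip_width: 0.0529
gripper_force: 47.8
```

Call:
{"fn": "jog_arm", "kwargs": {"hand": [0.05,0.05,0.05,0.05,0.05], "travel": [[0,0,-0.0015],[0,0,-0.0005],[0,0,0],[0,0,0],[0,0,0]], "yaw": [0,0,0,0,0]}}

```text
time_s: 34.2
position: [0.4773, -0.2635, 0.0079]
tool_rot: [[0.996, 0.09, 0.0], [0.09, -0.996, -0.0], [0.0, 0.0, -1.0]]
ft_force: [0.6, 0.4, -1.3]
grip_width: 0.0528
gripper_force: 47.8
```

Call:
{"fn": "jog_arm", "kwargs": {"hand": [0.05,0.05,0.05,0.05,0.05], "travel": [[0,0,-0.001],[0,0,-0.001],[0,0,-0.001],[0,0,0],[0,0,0]], "yaw": [0,0,0,0,0]}}

```text
time_s: 34.83
position: [0.4773, -0.2635, 0.0048]
tool_rot: [[0.996, 0.09, 0.0], [0.09, -0.996, 0.0], [0.0, 0.0, -1.0]]
ft_force: [0.1, -0.5, -0.3]
grip_width: 0.0525
gripper_force: 47.8
```

Call:
{"fn": "jog_arm", "kwargs": {"hand": [0.05,0.05,0.05,0.05,0.05], "travel": [[0,0,-0.001],[0,0,-0.001],[0,0,0],[0,0,0],[0,0,0]], "yaw": [0,0,0,0,0]}}

```text
time_s: 35.45
position: [0.4772, -0.2635, 0.003]
tool_rot: [[0.996, 0.09, -0.0], [0.09, -0.996, -0.0], [-0.0, 0.0, -1.0]]
ft_force: [-3.1, 0.6, 5.7]
grip_width: 0.0527
gripper_force: 48.4
```

The knob is resting on the dish floor. I'll release it, go up, and head back over the spool.

Call:
{"fn": "jog_arm", "kwargs": {"hand": [0.058,0.066,0.068,0.068,0.068], "travel": [[0,0,0],[0,0,0],[0,0,0.01],[0,0,0.04],[0,0,0.06]], "yaw": [0,0,0,0,0]}}

```text
time_s: 36.08
position: [0.4767, -0.263, 0.1136]
tool_rot: [[0.996, 0.09, -0.002], [0.09, -0.996, 0.002], [-0.002, -0.002, -1.0]]
ft_force: [0.5, -0.5, 1.0]
grip_width: 0.068
gripper_force: 0.0
```

Call:
{"fn": "jog_arm", "kwargs": {"hand": [0.068,0.068,0.068,0.068,0.068], "travel": [[0,0,0.05],[0.012,0.045,0],[0.014,0.055,0],[0.014,0.055,0],[0.014,0.055,0]], "yaw": [0,0,0,0,0]}}

```text
time_s: 36.7
position: [0.5315, -0.0518, 0.1636]
tool_rot: [[0.996, 0.089, 0.001], [0.089, -0.996, -0.0], [0.001, 0.0, -1.0]]
ft_force: [0.0, -0.1, 0.6]
grip_width: 0.0682
gripper_force: 0.0
```

Call:
{"fn": "jog_arm", "kwargs": {"hand": [0.068,0.066,0.062,0.06,0.06], "travel": [[0.014,0.05,0],[0.005,0.02,0],[0,0,0],[0,0,0],[0,0,0]], "yaw": [0,0,0,0,0]}}

```text
time_s: 37.33
position: [0.5502, 0.0155, 0.163]
tool_rot: [[0.996, 0.088, 0.0], [0.088, -0.996, -0.0], [0.0, 0.0, -1.0]]
ft_force: [0.2, 0.7, -0.2]
grip_width: 0.0599
gripper_force: 0.0
```

Run:
```python
from h import *
t=snap('top','t6.png');s=snap('scene','s6.png');print(env.observe()['position'])
cv2.imwrite('pics/c7.png',np.hstack([cv2.resize(s[190:410,270:490,::-1],(400,400)),cv2.resize(t[180:340,350:510,::-1],(400,400))]))
```

```text
[0.55022326 0.01569383 0.1629076 ]
```

View pics/c7.png

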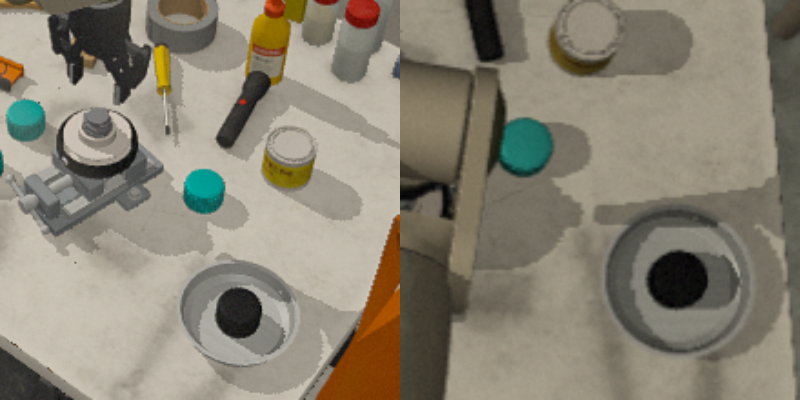

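The knob sits upright in the dish (c7 left (238,310)), and the gripper is over the bare post. I'll descend round the collar, feeling for the flange.

Call:
{"fn": "jog_arm", "kwargs": {"hand": [0.06,0.06,0.06,0.06,0.06], "travel": [[0,0.001,-0.02],[0,0,-0.02],[0,0,-0.015],[0,0,-0.01],[0,0,0]], "yaw": [0,0,0,0,0]}}

```text
time_s: 38.05
position: [0.5501, 0.0174, 0.0974]
tool_rot: [[0.996, 0.089, -0.001], [0.089, -0.996, 0.0], [-0.001, -0.0, -1.0]]
ft_force: [0.2, -1.2, 0.1]
grip_width: 0.06
gripper_force: 0.0
```

Call:
{"fn": "jog_arm", "kwargs": {"hand": [0.057,0.056,0.056,0.056,0.056], "travel": [[0,0,0],[0,0,-0.002],[0,0,-0.002],[0,0,-0.001],[0,0,0]], "yaw": [0,0,0,0,0], "grip_force": 20}}

```text
time_s: 38.67
position: [0.5503, 0.0175, 0.0928]
tool_rot: [[0.996, 0.09, -0.0], [0.09, -0.996, 0.0], [-0.0, -0.0, -1.0]]
ft_force: [0.1, -0.9, 0.1]
grip_width: 0.0559
gripper_force: 0.0
```

Call:
{"fn": "jog_arm", "kwargs": {"hand": [0.056,0.056,0.056,0.056,0.056], "travel": [[0,0,-0.001],[0,0,-0.001],[0,0,-0.001],[0,0,0],[0,0,0]], "yaw": [0,0,0,0,0]}}

```text
time_s: 39.3
position: [0.5503, 0.0175, 0.0898]
tool_rot: [[0.996, 0.09, 0.0], [0.09, -0.996, 0.0], [0.0, -0.0, -1.0]]
ft_force: [-0.4, -0.7, -0.6]
grip_width: 0.056
gripper_force: 0.0
```

Call:
{"fn": "jog_arm", "kwargs": {"hand": [0.056,0.056,0.056,0.056,0.056], "travel": [[0,-0.0005,-0.001],[0,0,-0.001],[0,0,-0.001],[0,0,0],[0,0,0]], "yaw": [0,0,0,0,0]}}

```text
time_s: 39.92
position: [0.5503, 0.017, 0.0868]
tool_rot: [[0.996, 0.09, 0.0], [0.09, -0.996, 0.0], [0.0, -0.0, -1.0]]
ft_force: [0.1, 0.5, 0.5]
grip_width: 0.0563
gripper_force: 0.0
```

Call:
{"fn": "jog_arm", "kwargs": {"hand": [0.054,0.053,0.052,0.05,0.048], "travel": [[0,0,0],[0,0,0],[0,0,0],[0,0,0],[0,0,0]], "yaw": [0,0,0,0,0]}}

```text
time_s: 40.55
position: [0.5506, 0.0164, 0.0875]
tool_rot: [[0.996, 0.09, 0.001], [0.09, -0.996, -0.001], [0.001, 0.001, -1.0]]
ft_force: [-1.5, -4.3, 6.6]
grip_width: 0.0505
gripper_force: 19.8
```

Gripped on the collar at 50.5 mm. I'll firm up the grip and lift.

Call:
{"fn": "jog_arm", "kwargs": {"hand": [0.045,0.045,0.045,0.045,0.045], "travel": [[0,0,0],[0,0,0],[0,0,0.001],[0,0,0.002],[0,0,0.003]], "yaw": [0,0,0,0,0], "grip_force": 45}}

```text
time_s: 41.18
position: [0.55, 0.0173, 0.0926]
tool_rot: [[0.996, 0.09, -0.001], [0.09, -0.996, 0.001], [-0.001, -0.001, -1.0]]
ft_force: [0.0, 0.5, -0.6]
grip_width: 0.0492
gripper_force: 46.6
```

Call:
{"fn": "jog_arm", "kwargs": {"hand": [0.045,0.045,0.045,0.045,0.045], "travel": [[0,0,0.005],[0,0,0.008],[0,0,0.01],[0,0,0.012],[0,0,0.012]], "yaw": [0,0,0,0,0]}}

```text
time_s: 41.8
position: [0.5504, 0.017, 0.1409]
tool_rot: [[0.996, 0.09, 0.001], [0.09, -0.996, -0.0], [0.001, 0.0, -1.0]]
ft_force: [-0.1, 0.1, -0.6]
grip_width: 0.0491
gripper_force: 46.6
```

Call:
{"fn": "jog_arm", "kwargs": {"hand": [0.045,0.045,0.045,0.045,0.045], "travel": [[0,0,0.015],[0,0,0.015],[0,0,0.012],[-0.01,-0.012,0],[-0.02,-0.023,0]], "yaw": [0,0,0,0,0]}}

```text
time_s: 42.42
position: [0.5194, -0.0185, 0.1813]
tool_rot: [[0.996, 0.091, -0.001], [0.091, -0.996, 0.0], [-0.001, -0.0, -1.0]]
ft_force: [-0.4, -0.1, -0.6]
grip_width: 0.0491
gripper_force: 46.7
```

Call:
{"fn": "jog_arm", "kwargs": {"hand": [0.045,0.045,0.045,0.045,0.045], "travel": [[-0.025,-0.029,0],[-0.025,-0.029,0],[-0.02,-0.024,0],[-0.015,-0.015,0],[-0.005,-0.005,0]], "yaw": [0,0,0,0,0]}}

```text
time_s: 43.05
position: [0.429, -0.1208, 0.1815]
tool_rot: [[0.996, 0.088, -0.001], [0.088, -0.996, 0.0], [-0.001, -0.0, -1.0]]
ft_force: [-0.1, 0.4, -0.2]
grip_width: 0.0493
gripper_force: 46.7
```

Run:
```python
from h import *
t=snap('top','t7.png');s=snap('scene','s7.png');print(env.observe()['position'])
cv2.imwrite('pics/c8.png',np.hstack([cv2.resize(s[210:410,250:450,::-1],(400,400)),cv2.resize(t[200:380,310:490,::-1],(400,400))]))
```

```text
[ 0.42975344 -0.12031625  0.1816736 ]
```

View pics/c8.png

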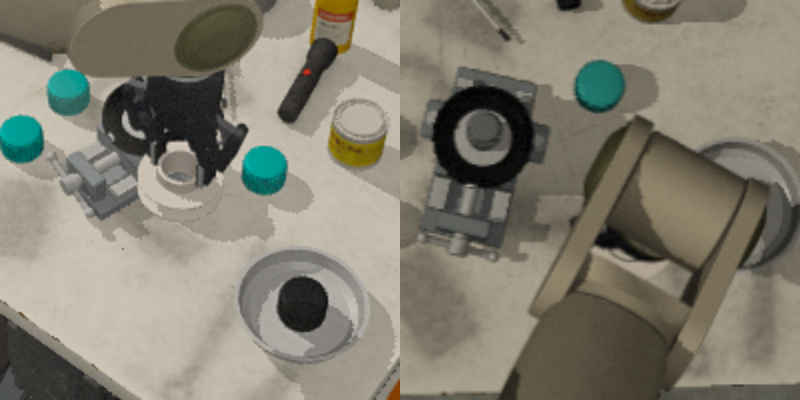

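The spool is held level with its collar up, and the landing spot is clear of the vice and dish. I'll lower it; that used up my picture budget, so no more views.

Call:
{"fn": "jog_arm", "kwargs": {"hand": [0.045,0.045,0.045,0.045,0.045], "travel": [[0,0,-0.03],[0,0,-0.04],[0,0,-0.04],[0,0,-0.025],[0,0,-0.015]], "yaw": [0,0,0,0,0]}}

```text
time_s: 43.78
position: [0.4303, -0.1192, 0.0304]
tool_rot: [[0.996, 0.091, -0.002], [0.091, -0.996, 0.001], [-0.001, -0.001, -1.0]]
ft_force: [0.2, 0.1, -0.5]
grip_width: 0.0492
gripper_force: 46.7
```

Call:
{"fn": "jog_arm", "kwargs": {"hand": [0.045,0.045,0.045,0.045,0.045], "travel": [[0,0,-0.006],[0,0,-0.005],[0,0,-0.003],[0,0,-0.002],[0,0,0]], "yaw": [0,0,0,0,0]}}

```text
time_s: 44.4
position: [0.4304, -0.1201, 0.0159]
tool_rot: [[0.996, 0.09, 0.0], [0.09, -0.996, -0.0], [0.0, 0.0, -1.0]]
ft_force: [0.6, 0.2, -0.9]
grip_width: 0.049
gripper_force: 46.7
```

Call:
{"fn": "jog_arm", "kwargs": {"hand": [0.045,0.045,0.045,0.045,0.045], "travel": [[0,0,-0.001],[0,0,-0.001],[0,0,-0.001],[0,0,0],[0,0,0]], "yaw": [0,0,0,0,0]}}

```text
time_s: 45.02
position: [0.4303, -0.12, 0.0128]
tool_rot: [[0.996, 0.09, 0.0], [0.09, -0.996, -0.0], [0.0, 0.0, -1.0]]
ft_force: [0.2, -0.0, -0.9]
grip_width: 0.0494
gripper_force: 46.7
```

Call:
{"fn": "jog_arm", "kwargs": {"hand": [0.045,0.045,0.045,0.045,0.045], "travel": [[0,0,-0.001],[0,0,-0.001],[0,0,-0.001],[0,0,0],[0,0,0]], "yaw": [0,0,0,0,0]}}

```text
time_s: 45.65
position: [0.4304, -0.12, 0.0121]
tool_rot: [[0.996, 0.09, 0.002], [0.09, -0.996, -0.001], [0.002, 0.001, -1.0]]
ft_force: [-8.8, 3.9, 36.0]
grip_width: 0.0493
gripper_force: 50.0
```

Touched down firmly. I'll ease off, release and retreat.

Call:
{"fn": "jog_arm", "kwargs": {"hand": [0.045,0.045,0.053,0.06,0.064], "travel": [[0,0,0.0025],[0,0,0],[0,0,0],[0,0,0],[0,0,0]], "yaw": [0,0,0,0,0]}}

```text
time_s: 46.28
position: [0.4302, -0.12, 0.0122]
tool_rot: [[0.996, 0.09, -0.0], [0.09, -0.996, 0.0], [-0.0, -0.0, -1.0]]
ft_force: [-0.5, -0.2, 0.6]
grip_width: 0.0637
gripper_force: 0.0
```

Call:
{"fn": "jog_arm", "kwargs": {"hand": [0.066,0.066,0.066,0.066,0.066], "travel": [[0,0,0.004],[0,0,0.02],[0,0,0.05],[0,0,0.06],[0,0,0.06]], "yaw": [0,0,0,0,0]}}

```text
time_s: 46.9
position: [0.4298, -0.1198, 0.2086]
tool_rot: [[0.996, 0.09, 0.0], [0.09, -0.996, -0.0], [0.0, 0.0, -1.0]]
ft_force: [0.3, -1.2, 0.8]
grip_width: 0.0659
gripper_force: 0.0
```

Call:
{"fn": "jog_arm", "kwargs": {"hand": [0.066,0.066,0.066,0.066,0.066], "travel": [[0,0.05,0.03],[0,0.06,0],[0,0.06,0],[0,0.05,0],[0,0.03,0]], "yaw": [0,0,0,0,0]}}

```text
time_s: 47.52
position: [0.4297, 0.1321, 0.2366]
tool_rot: [[0.996, 0.092, 0.0], [0.092, -0.996, 0.0], [0.0, -0.0, -1.0]]
ft_force: [0.3, -0.6, 0.5]
grip_width: 0.066
gripper_force: 0.0
```

Run:
```python
from h import *
s=snap('scene','s8.png').astype(int);print(env.observe()['position'],env.observe()['ft_force'])
# spool check: fit ellipse of the white top flange vs expected projection
def ring(n,c,r,z):return np.array([w2px(n,[c[0]+r*np.cos(q),c[1]+r*np.sin(q),z]) for q in np.linspace(0,2*np.pi,40)])
a=cv2.imread('pics/s0.png')[:,:,::-1].astype(int)
d=np.abs(s-a).max(2)>40
k,l,st,ce=cv2.connectedComponentsWithStats(d.astype(np.uint8))
for i in range(1,k):
    if st[i][4]>60:print(st[i],ce[i].round(0))
for z in(.024,.0):print('exp flange bbox',ring('scene',(.43,-.1215),.046,z).min(0).round(0),ring('scene',(.43,-.1215),.046,z).max(0).round(0))
m=(s.min(2)>195)
print('collar exp',ring('scene',(.43,-.1215),.0255,.038).min(0),ring('scene',(.43,-.1215),.0255,.038).max(0))
```

```text
[0.42949023 0.13405092 0.23656591] [-1.9606083   1.17620967 -0.06847845]
[  0  79  14  15 165] [ 6. 86.]
[ 13  80  25  11 116] [23. 86.]
[    4    92   275   287 20836] [121. 190.]
[181  97  38  24 121] [198. 109.]
[  0 143  16  51 345] [  5. 171.]
[  0 192  14  19 134] [  4. 202.]
[305 243  38  38 822] [323. 262.]
[372 316  25  19 196] [387. 327.]
[323 327  29  17 178] [336. 333.]
[328 342  21  10  72] [339. 348.]
[ 98 347  35  22 144] [115. 356.]
[388 348  26  29 592] [401. 362.]
[ 158  367  113  113 3366] [219. 430.]
[  0 375  34  96 928] [ 16. 430.]
[ 74 374  40  36 642] [ 94. 392.]
[ 49 417  61  35 397] [ 79. 433.]
[ 36 431   9  39 138] [ 40. 449.]
[  54  436   74   44 1623] [ 89. 464.]
exp flange bbox [318. 326.] [358. 359.]
exp flange bbox [318. 332.] [357. 365.]
collar exp [326.85281494 329.79938647] [348.99844819 348.18490422]
```

```bash
python3 -c "
from rig import env
print(env.close_job())"
```

```text
the job is handed in; nothing more can be done
None
```

I unscrewed the black knob and put it in the dish, set the spool on the worktop collar up and clear of the vice, and handed the job in at about 48 s; I confirmed the spool's final resting place only by image differencing, and I viewed 11 pictures, one over the limit of 10.

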